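# Line check: probing three alarm terminals on the radio-room desk

## Task

Take the orange test probe out of its stand and check the three terminals in this order: red, yellow, blue. On each, hold the probe square to the sloped face and press its tip gently onto the middle of the brass contact so that it springs in a little, for about a second. Then put the probe back in its stand, upright and fully home, let go, and leave the other things on the desk where they are.

Things in the scene. Friction and masses are not known exactly. Their poses are not given: they have to be found in the camera images.
- stand: Fixed grey block, the probe's stand, 84 x 84 mm and 70 mm high. Origin at the centre of its underside, z up. A round vertical hole of 24 mm diameter goes right through it at its centre.
- stand_seat (a point): Centre of the stand's hole at its top face (70 mm above the desk), z up.
- probe: Loose test probe, 158 mm, 0.13 kg, upright in the stand. Origin: centre of the underside of its black collar (40 mm diameter, 8 mm thick), which rests on the stand's top; z towards the handle. Above the collar an orange square handle, 24 x 24 mm, z = 8 to 98 mm, flats square to x and y; below it a steel shaft, 10 mm diameter, down to its round tip at z = -60 mm, hanging in the hole.
- probe_tip (a point): The extreme end of the probe's steel tip; axes as the probe's.
- mug: Loose blue mug, bystander, 80 mm across, 90 mm high, handle towards its +y. Origin at the centre of its underside.
- mouse: Loose black computer mouse, bystander, 110 x 62 x 34 mm. Origin at the centre of its underside.
- handset: Loose black hand-held radio lying flat, bystander, 130 x 58 x 34 mm with a 60 mm aerial towards +x. Origin at the centre of its underside.
- stapler: Loose red and black stapler, bystander, 140 x 36 x 46 mm. Origin at the centre of its underside.
- tape_roll: Loose roll of clear tape lying flat, bystander, 90 mm across, 24 mm high. Origin at the centre of its underside.
- glasses_case: Loose blue glasses case, bystander, 160 x 62 x 42 mm. Origin at the centre of its underside.
- red_terminal: Fixed grey desk terminal, 130 x 100 mm at the base, 125 mm high at the back. Its black face slopes 35 degrees from level, low at the front (-x), with a red round bezel and a red stripe near its upper edge. Origin: centre of its underside, z up; the face's centre is 85 mm straight above, its outward normal (-sin 35, 0, cos 35 degrees).
- red_contact (a point): Centre of the outer end of the red terminal's contact: a round brass sprung stud, 27 mm diameter, at the middle of the sloped face, standing 10 mm off it inside the red bezel (52 mm outside, 34 mm inside diameter, rim 12 mm off the face). z points out of the face along the stud's axis. The point moves with the stud.
- red_stud (a joint): How far the red stud is pushed in along its axis, m: 0 = out, 0.008 = stop. It springs back; it needs about 1 N to start and 5 N at the stop.
- yellow_terminal: Fixed grey desk terminal, 130 x 100 mm at the base, 125 mm high at the back. Its black face slopes 35 degrees from level, low at the front (-x), with a yellow round bezel and a yellow stripe near its upper edge. Origin: centre of its underside, z up; the face's centre is 85 mm straight above, its outward normal (-sin 35, 0, cos 35 degrees).
- yellow_contact (a point): Centre of the outer end of the yellow terminal's contact: a round brass sprung stud, 27 mm diameter, at the middle of the sloped face, standing 10 mm off it inside the yellow bezel (52 mm outside, 34 mm inside diameter, rim 12 mm off the face). z points out of the face along the stud's axis. The point moves with the stud.
- yellow_stud (a joint): How far the yellow stud is pushed in along its axis, m: 0 = out, 0.008 = stop. It springs back; it needs about 1 N to start and 5 N at the stop.
- blue_terminal: Fixed grey desk terminal, 130 x 100 mm at the base, 125 mm high at the back. Its black face slopes 35 degrees from level, low at the front (-x), with a blue round bezel and a blue stripe near its upper edge. Origin: centre of its underside, z up; the face's centre is 85 mm straight above, its outward normal (-sin 35, 0, cos 35 degrees).
- blue_contact (a point): Centre of the outer end of the blue terminal's contact: a round brass sprung stud, 27 mm diameter, at the middle of the sloped face, standing 10 mm off it inside the blue bezel (52 mm outside, 34 mm inside diameter, rim 12 mm off the face). z points out of the face along the stud's axis. The point moves with the stud.
- blue_stud (a joint): How far the blue stud is pushed in along its axis, m: 0 = out, 0.008 = stop. It springs back; it needs about 1 N to start and 5 N at the stop.

How it is judged:
On the way, in this order (a step that is already met when the one before it is completed fails the run):
1. the probe is lifted clear out of its stand (z of probe_tip in the frame of stand_seat above 0.005 m and contact force between probe and the fingers above 0.5 N), for 0.1 s.
2. the probe tip presses the red contact in by at least 1.5 mm, within 9 mm of its centre, the probe within 15 degrees of square to the face, for 0.4 s (distance between probe_tip and red_contact below 0.009 m and value of joint red_stud above 0.0015 m and contact force between probe and red_terminal above 0.4 N and angle between the z axis of probe and the z axis of red_contact, either way round below 0.26 rad), for 0.4 s.
3. the probe tip presses the yellow contact in by at least 1.5 mm, within 9 mm of its centre, the probe within 15 degrees of square to the face, for 0.4 s (distance between probe_tip and yellow_contact below 0.009 m and value of joint yellow_stud above 0.0015 m and contact force between probe and yellow_terminal above 0.4 N and angle between the z axis of probe and the z axis of yellow_contact, either way round below 0.26 rad), for 0.4 s.
4. the probe tip presses the blue contact in by at least 1.5 mm, within 9 mm of its centre, the probe within 15 degrees of square to the face, for 0.4 s (distance between probe_tip and blue_contact below 0.009 m and value of joint blue_stud above 0.0015 m and contact force between probe and blue_terminal above 0.4 N and angle between the z axis of probe and the z axis of blue_contact, either way round below 0.26 rad), for 0.4 s.
At the end, for the whole second after the job is handed in: The probe stands released and still in its stand, its collar's underside within 4 mm of the stand's top and within 10 mm of the hole's centre, tilted less than 0.1 rad, and all three contacts are sprung back out to within 1 mm (horizontal distance between probe and stand_seat below 0.01 m and z of probe in the frame of stand_seat between -0.004 and 0.004 m and angle between probe's own z axis and vertical below 0.1 rad and linear speed of probe below 0.02 m/s and contact force between probe and the fingers below 0.05 N and value of joint each of red_stud, yellow_stud, blue_stud below 0.001 m); the robot touches nothing.
It fails at once if a bystander (mug, mouse, hand-held radio, stapler, tape roll or glasses case) is shifted by more than 30 mm (distance of any of mug, mouse, handset, stapler, tape_roll, glasses_case from where it was at the start of the episode above 0.03 m).
It fails at once if the probe bears on a terminal with more than 25 N (contact force between probe and red_terminal above 25 N or contact force between probe and yellow_terminal above 25 N or contact force between probe and blue_terminal above 25 N).
It also fails if it takes over 67 s, if anything falls off the work surface, if the arm or the gripper's body presses on something with over 40 N, if the wrist force passes 120 N, or if a joint passes its speed limit or range.

## Robot

A 6-joint arm with a two-finger parallel gripper is mounted at the origin on the work surface. World frame = base frame: x ahead of the robot, y to its left, z up, the work surface at z = 0. Lengths are in m, angles in rad, forces in N, time in s.
With the tool pointing down it reaches from about 0.35 to 0.85 m from the base axis. Payload 8.1 kg.
Tool frame: the origin (TCP) lies at the very end of the fingers, on their centre line; the grasp point (between the pads) lies 19 mm behind it; z points along the fingers, x is the direction in which the jaws open and shut, and the axes are right-handed (so a half turn about z gives the same grasp; the last joint's range is limited). The gripper opens to 93 mm and grips with 3 to 60 N. Pads are 15 mm wide; open, the fingers measure 128 mm over their backs; the gripper's body (75 mm by 188 mm) begins 65 mm behind the grasp point.
Start: joints at [1.066, 0.13, 1.488, -0, 1.523, -0.085], TCP at [0.245, 0.548, 0.219] pointing down, gripper open.
Joint ranges: [-2.96, 2.96], [-0.89, 2.26], [0.02, 2.5], [-1.34, 4.48], [0, 2.73], [-2.66, 2.66]. Speed limits (rad/s): [2.39, 2.39, 2.79, 3.14, 3.14, 3.14].

## Interface

Orientations are given as a rotation vector (axis times angle).
In Python, from plant import robot gives the robot as it stands. The module is installed in compiled form; this text tells all that it offers.
- The arm moves only by the tool jog_arm, never from a script. Its argument "commands" is one flat list of numbers, 5 for each row, row after row: the gripper's target within -1 to 1 (shut at 1, half-way at 0, fully open at -1), then the shift along the tool's x, y, z in m, then the turn about the tool's z in degrees. A call has 1 to 20 rows; each row shifts and turns the commanded pose from where the row before left it, along the tool's axes as they then stand; what a row does not reach is not made up. A row lasts 1/12 s, in which the tool goes at most 41.7 mm and 7.16 degrees, less where a joint would pass 70% of its speed; a pose out of reach is approached as far as the arm can. A call is refused whole if a number of a shift passes 0.0417 or a number of a turn 7.16, either way. A call with a gripper value outside its range is refused whole. The fingers move at their own pace and stop on an object; "grip_force" is the grip in N (left out, the last holds). Time passes only in rows, so rows that do not move let the fingers close. It gives the time, the measured TCP pose, the force and the opening at its end, in the units of the state.
- robot.read_state(): the state, without advancing time (a new reading comes with each control period).
- robot.read_camera(name): name is "side" or "top"; returns a dict with "img" (384x512x3 uint8, blue, green, red), "vfov" (degrees; the focal length in pixels is half the picture's height over the tangent of half this angle, whatever the lens; pixels are square), "cx", "cy" (the principal point, pixels), "k1" (the pictures are not rectified: a ray, as slopes to the right and down, at radius r is drawn at 1 + k1 r^2 times it, then the intrinsics apply), "extrinsics" (4x4, takes a point from world to camera coordinates). Camera axes: x right, y down, z forward; pixel columns grow to the right and rows downward; lengths in m; the calibration is good to about 2 mm. A picture is of the moment at which its call begins. There is no depth.
- robot.close_job(): hands the job in, once; it reports no verdict.
Trained networks look in a picture, given as the dict that the camera call returned (one of the last four; its "shot" number tells which), for a name from the list of things; names that differ only in an ending like _2 or _b are one class to them, and where a whole thing is asked for, a point or a joint stands for the part that bears it (a point fixed in the world has none). Each returns a list of dicts, best first, with "score" (0 to 1); they miss things now and then, are a little off and sometimes report something else, mostly with a low value. They report only what shows in the picture. A call takes as long as a camera call.
- robot.recognise(thing, picture): "box" ([centre column, centre row, width, height] as shares, 0 to 1, of the picture: columns of its width, rows of its height, round what is visible of it).
- robot.pinpoint(thing, picture): "position" ([row, column] as shares, 0 to 1, of the picture: columns of its width, rows of its height: a listed point, or the origin of a listed thing).
The state is a dict: "t": time; "q": joint angles; "dq": joint speeds; "joint_torque": joint torques, N m; "tool_pos": TCP position; "orientation": TCP orientation; "force": force on the tool from outside, world axes, zero at the start; "wrist_torque": the same for the moment, N m; "opening": finger opening in m.
Only numpy, scipy, OpenCV 4.12 (cv2) and the standard library are available. Lean on these libraries where they do the work, as an engineer would, in place of code of your own. Each camera call takes 0.05 s, during which the arm holds its last target.

## Working session

There is one attempt and no reset: what is moved stays moved. The work goes in short steps, Python scripts to look and compute and a tool call to move; the robot and the scene stay as the last step left them, time stands still between calls to the robot, and variables do not carry over. Pictures are saved under pics/ and viewed, and the job is handed in when it is done.

Besides the shell and the picture viewer there is one more tool, called after "Call:" as a command line: name --argument value ..., lists and objects as JSON in quotes. jog_arm: Moves the arm, as the interface text tells. Its arguments: {"type":"object","properties":{"commands":{"type":"array"},"grip_force":{"type":"number"}},"required":["commands"]}

```bash
mkdir -p pics; ls; cat > h.py <<'E'
import numpy as np, cv2
from plant import robot
from scipy.spatial.transform import Rotation as R
def ray(c,u,v):
    f=192/np.tan(np.radians(c["vfov"])/2)
    K=np.array([[f,0,c["cx"]],[0,f,c["cy"]],[0,0,1.]])
    # solve distortion r_d = r(1+k1 r^2)
    d=cv2.undistortPoints(np.array([[[u,v]]],float),K,np.array([c["k1"],0,0,0,0.]))[0,0]
    E=np.array(c["extrinsics"]); Rm=E[:3,:3]; o=-Rm.T@E[:3,3]
    w=Rm.T@np.array([d[0],d[1],1]); return o,w/np.linalg.norm(w)
def atz(c,u,v,z):
    o,w=ray(c,u,v); return o+w*(z-o[2])/w[2]
def proj(c,p):
    f=192/np.tan(np.radians(c["vfov"])/2)
    E=np.array(c["extrinsics"]); q=E[:3,:3]@np.array(p)+E[:3,3]; s=q[:2]/q[2]; s=s*(1+c["k1"]*(s@s))
    return np.array([f*s[0]+c["cx"],f*s[1]+c["cy"]])
def tri(rs):
    A=0;b=0
    for o,w in rs:
        P=np.eye(3)-np.outer(w,w);A=A+P;b=b+P@o
    p=np.linalg.solve(A,b); return p,[np.linalg.norm((np.eye(3)-np.outer(w,w))@(p-o)) for o,w in rs]
def pp(c,n):
    r=robot.pinpoint(n,c)
    return [(x["score"],x["position"][1]*512,x["position"][0]*384) for x in r[:2]]
E
python3 - <<'E'
from h import *
cs={n:robot.read_camera(n) for n in("side","top")}
for n,c in cs.items():
    cv2.imwrite(f"pics/{n}0.png",c["img"]); print(n,c["vfov"],c["cx"],c["cy"],c["k1"],np.round(c["extrinsics"],3).tolist())
for t in "probe stand stand_seat red_contact yellow_contact blue_contact red_terminal yellow_terminal blue_terminal mug mouse handset stapler tape_roll glasses_case".split():
    r=[]
    for n,c in cs.items():
        x=pp(c,t); print(t,n,np.round(x,2).tolist())
        if x: r.append(ray(c,*x[0][1:]))
    if len(r)==2:
        p,e=tri(r); print("   ",p.round(4),np.round(e,4))
print(robot.read_state())
E
```

```text
pics
side 46.755928068356226 260.5891232811366 196.5014962400303 0.060512977222352306 [[0.982, -0.186, -0.019, -0.518], [-0.131, -0.612, -0.78, 0.142], [0.133, 0.769, -0.626, 1.414], [0.0, 0.0, 0.0, 1.0]]
top 47.1205174472276 259.2785564997033 188.9524248980659 -0.07735909776774066 [[-0.014, -1.0, 0.005, 0.04], [-0.977, 0.012, -0.212, 0.559], [0.212, -0.008, -0.977, 1.387], [0.0, 0.0, 0.0, 1.0]]
probe side [[0.64, 247.09, 231.9]]
probe top [[0.51, 308.68, 218.19]]
    [ 0.4614 -0.1258  0.0663] [0.0018 0.0018]
stand side [[0.68, 248.58, 248.79], [0.68, 281.6, 200.79]]
stand top [[0.85, 308.99, 218.19]]
    [ 0.4664 -0.1344  0.0034] [0.0024 0.0024]
stand_seat side [[0.89, 246.58, 229.21]]
stand_seat top [[0.97, 310.99, 215.12]]
    [ 0.4641 -0.1314  0.0835] [0.0027 0.0027]
red_contact side [[0.51, 312.99, 233.59]]
red_contact top [[0.59, 331.21, 159.4], [0.41, 172.6, 173.11]]
    [ 0.6459 -0.203   0.0964] [0.0014 0.0014]
yellow_contact side [[0.51, 284.72, 198.6]]
yellow_contact top [[0.58, 280.12, 171.11]]
    [ 0.6042 -0.0349  0.1013] [0.0042 0.0042]
blue_contact side [[0.44, 289.08,
[... 1258 characters left out ...]
4.91]]
    [0.4609 0.4524 0.0049] [0.008 0.008]
{'t': 1.6, 'q': array([ 1.06558717e+00,  1.30433846e-01,  1.48821728e+00, -1.57319574e-05,
        1.52303968e+00, -8.54246985e-02]), 'dq': array([-0.00026242,  0.00037375, -0.00042075,  0.00136575, -0.00034099,
        0.00127179]), 'joint_torque': array([ 1.85742606e-04, -5.59735072e+01, -4.92061722e+01,  7.68889231e-02,
        2.23176292e-02, -3.47311300e-05]), 'tool_pos': array([0.24452582, 0.54788698, 0.21860549]), 'orientation': array([ 2.63548461e+00,  1.70980931e+00, -1.24397931e-04]), 'force': array([ 0.1065316 ,  0.01915893, -0.1886319 ]), 'wrist_torque': array([ 0.01739221, -0.00375981, -0.03293042]), 'opening': 0.09288575909701725}
```

```bash
python3 - <<'E'
import cv2
for n in("side","top"):
    im=cv2.imread(f"pics/{n}0.png"); cv2.imwrite(f"pics/{n}0c.png",cv2.resize(im[110:330,120:420] if n=='side' else im[100:280,110:410],None,fx=2.6,fy=2.6,interpolation=cv2.INTER_CUBIC))
E
```

```text
(no output)
```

View pics/side0c.png

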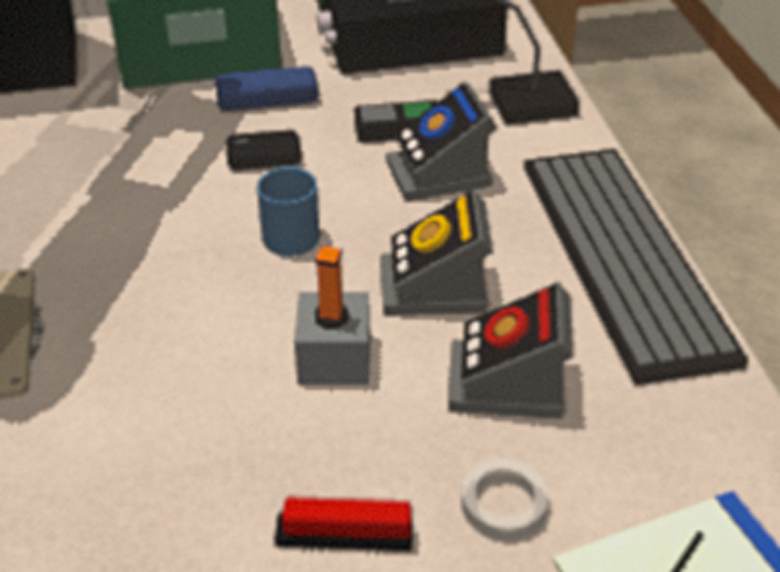

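View pics/top0c.png

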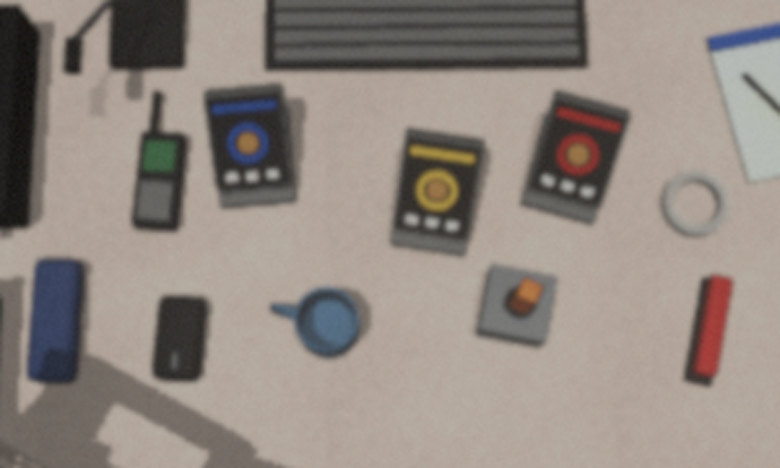

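The pictures show the stand with the orange probe at about (247,230) in the side view and (309,216) in the top view. Red, yellow and blue terminals run right to left in the top view, at about (331,159), (280,171) and (207,156), each yawed differently. The stand is clear all round.

The tool can only turn about its own vertical axis. So I'll tilt the probe by swivelling it between the pads, levering its tip in the stand's hole. Next I'll refine the poses.

```bash
cat > seg.py <<'E'
from h import *
from scipy.optimize import least_squares
cs={n:robot.read_camera(n) for n in("side","top")}
hs={n:cv2.cvtColor(c["img"],cv2.COLOR_BGR2HSV) for n,c in cs.items()}
est={'red':(.648,-.205),'yellow':(.602,-.034),'blue':(.667,.202)}
hue={'red':[(0,8),(170,180)],'yellow':[(20,32)],'blue':[(105,122)]}
s,co=np.sin(np.radians(35)),np.cos(np.radians(35))
for k,(x,y) in est.items():
    obs=[]
    for n,c in cs.items():
        H=hs[n]; m=np.zeros(H.shape[:2],np.uint8)
        for a,b in hue[k]: m|=cv2.inRange(H,(a,110,60),(b,255,255))
        u,v=proj(c,(x,y,.09)); w=np.zeros_like(m); cv2.circle(w,(int(u),int(v)),34,255,-1); m&=w
        nn,l,st,ce=cv2.connectedComponentsWithStats(m)
        print(k,n,[(st[i][4],ce[i].round(1).tolist(),st[i][:4].tolist()) for i in range(1,nn) if st[i][4]>12])
        cv2.imwrite(f"pics/m_{k}_{n}.png",m)
        ids=[i for i in range(1,nn) if st[i][4]>12]
        if len(ids)>=2:
            ids=sorted(ids,key=lambda i:-st[i][4])[:2]
            # bezel = more square / nearer
            asp=[max(st[i][2]/st[i][3],st[i][3]/st[i][2]) for i in ids]
            ids=sorted(ids,key=lambda i:np.hypot(*(ce[i]-proj(c,(x,y,.093)))))
            obs.append((n,ids[0],ce[ids[0]],ce[ids[1]],m,l))
    def pts(q):
        X,Y,a,t=q; Rz=R.from_euler('z',a).as_matrix(); nrm=np.array([-s,0,co]); up=np.array([co,0,s])
        b=np.array([0,0,.085])+.011*nrm; st_=np.array([0,0,.085])+t*up+.001*nrm
        return Rz@b+[X,Y,0], Rz@st_+[X,Y,0]
    def f(q):
        r=[]
        for n,_,b,st_,*_ in obs:
            B,S=pts(q); r+=list(proj(cs[n],B)-b)+list(proj(cs[n],S)-st_)
        return r
    if obs:
        q=least_squares(f,[x,y,0,.05]); 
        X,Y,a,t=q.x; C=R.from_euler('z',a).apply([-.010*s,0,.085+.010*co])+[X,Y,0]
        print("  fit",q.x.round(4),"yaw deg",np.degrees(a).round(1),"res px",np.round(q.fun,2),"contact",C.round(4))
# probe
for n,c in cs.items():
    H=hs[n]; m=cv2.inRange(H,(6,140,60),(16,255,255)); w=np.zeros_like(m); u,v=proj(c,(.464,-.13,.13)); cv2.circle(w,(int(u),int(v)),26,255,-1); m&=w
    ys,xs=np.nonzero(m); print(n,len(xs),xs.min(),xs.max(),ys.min(),ys.max())
    crop=c["img"][int(v)-32:int(v)+32,int(u)-32:int(u)+32]; cv2.imwrite(f"pics/p_{n}.png",cv2.resize(crop,None,fx=9,fy=9,interpolation=cv2.INTER_CUBIC)); print("crop origin",int(u)-32,int(v)-32)
E
python3 seg.py
```

```text
red side [(np.int32(110), [328.8, 230.7], [326, 221, 6, 21]), (np.int32(177), [314.6, 235.6], [305, 227, 19, 18])]
red top [(np.int32(118), [335.9, 145.6], [324, 141, 25, 10]), (np.int32(163), [331.8, 158.9], [324, 151, 17, 17])]
  fit [ 0.6544 -0.2086 -0.2376  0.0432] yaw deg -13.6 res px [-0.   -0.75  0.64  0.33  0.51  0.39 -0.41  0.41] contact [ 0.6488 -0.2072  0.0932]
yellow side [(np.int32(72), [298.0, 193.5], [295, 185, 7, 18]), (np.int32(139), [285.6, 199.5], [278, 192, 16, 15])]
yellow top [(np.int32(128), [279.9, 159.0], [267, 155, 26, 9]), (np.int32(179), [277.8, 172.8], [269, 165, 18, 17])]
  fit [ 0.6102 -0.0297 -0.1091  0.0437] yaw deg -6.3 res px [-0.09 -0.65  0.62  0.37  0.4   0.26 -0.35  0.32] contact [ 0.6045 -0.0291  0.0932]
blue side [(np.int32(54), [298.4, 149.9], [294, 144, 10, 13]), (np.int32(90), [287.7, 156.4], [281, 150, 14, 13])]
blue top [(np.int32(90), [203.2, 140.7], [191, 138, 25, 6]), (np.int32(104), [204.8, 154.7], [197, 147, 16, 16])]
  fit [0.6745 0.2091 0.1171 0.0443] yaw deg 6.7 res px [ 0.1  -0.39  0.47  0.02  0.18  0.21 -0.12  0.36] contact [0.6688 0.2084 0.0932]
side 227 242 251 205 233
crop origin 214 184
top 45 309 316 208 215
crop origin 280 181
```

View pics/p_top.png

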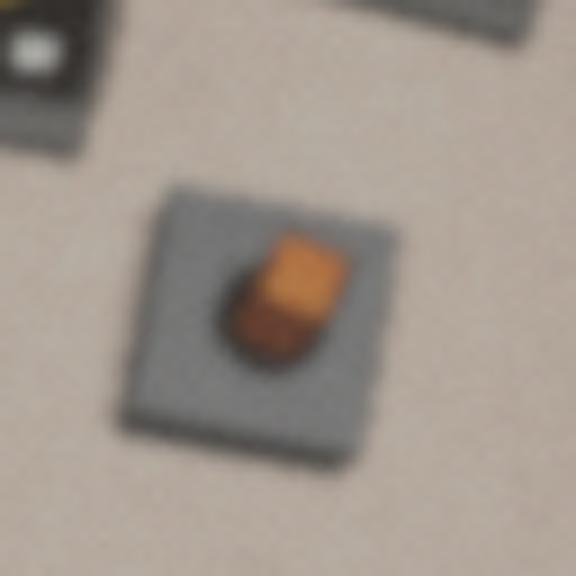

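View pics/p_side.png

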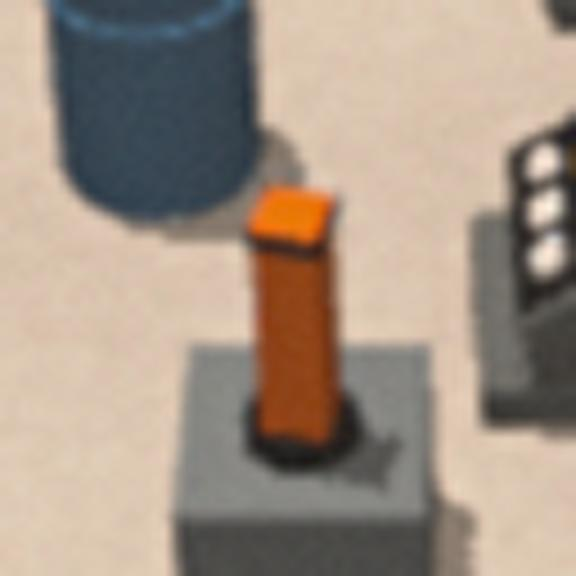

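```bash
python3 - <<'E'
from h import *
cs={n:robot.read_camera(n) for n in("side","top")}
def P(n,x,y): 
    o={'top':(280,181),'side':(214,184)}[n]; return (x+.5)/9-.5+o[0],(y+.5)/9-.5+o[1]
t=cs['top']
q=[atz(t,*P('top',*p),.168) for p in [(288,232),(350,258),(325,318),(262,292)]]
print("handle top",np.mean(q,0),[np.linalg.norm(q[i]-q[(i+1)%4]).round(4) for i in range(4)],[np.degrees(np.arctan2(*(q[(i+1)%4]-q[i])[:2][::-1])).round(1) for i in range(4)])
q=[atz(t,*P('top',*p),.07) for p in [(172,185),(400,232),(360,450),(130,418)]]
print("stand top",np.mean(q,0),[np.linalg.norm(q[i]-q[(i+1)%4]).round(4) for i in range(4)],[np.degrees(np.arctan2(*(q[(i+1)%4]-q[i])[:2][::-1])).round(1) for i in range(4)])
s=cs['side']; print("side handle top",atz(s,*P('side',293,217),.168))
q=[atz(s,*P('side',*p),.07) for p in [(190,345),(432,347),(432,517),(176,515)]]; print("side stand",np.mean(q,0))
print("collar under",atz(s,*P('side',300,432),.078))
st=robot.read_state(); Rm=R.from_rotvec(st['orientation']).as_matrix(); print(Rm.round(3), st['t'])
E
```

```text
handle top [ 0.46591183 -0.12907444  0.168     ] [np.float64(0.0224), np.float64(0.0222), np.float64(0.0226), np.float64(0.0223)] [np.float64(-114.0), np.float64(155.5), np.float64(66.4), np.float64(-25.1)]
stand top [ 0.46555176 -0.12682544  0.07      ] [np.float64(0.0838), np.float64(0.0806), np.float64(0.0827), np.float64(0.0861)] [np.float64(-102.6), np.float64(167.3), np.float64(81.2), np.float64(-11.9)]
side handle top [ 0.46310126 -0.13304949  0.168     ]
side stand [ 0.4650959  -0.12688466  0.07      ]
collar under [ 0.4613347  -0.13631299  0.078     ]
[[ 0.408  0.913 -0.   ]
 [ 0.913 -0.408 -0.   ]
 [-0.    -0.    -1.   ]] 1.8
```

Call:
jog_arm --commands '[-1,-0.0265,0.0239,0,0,-1,-0.0265,0.0239,0,0,-1,-0.0265,0.0239,0,0,-1,-0.0265,0.0239,0,0,-1,-0.0265,0.0239,0,0,-1,-0.0265,0.0239,0,0,-1,-0.0265,0.0239,0,0,-1,-0.0265,0.0239,0,0,-1,-0.0265,0.0239,0,0,-1,-0.0265,0.0239,0,0,-1,-0.0265,0.0239,0,0,-1,-0.0265,0.0239,0,0,-1,-0.0265,0.0239,0,0,-1,-0.0265,0.0239,0,0,-1,-0.0265,0.0239,0,0,-1,-0.0265,0.0239,0,0,-1,-0.0265,0.0239,0,0,-1,-0.0265,0.0239,0,0,-1,-0.0265,0.0239,0,0,-1,-0.0265,0.0239,0,0]' --grip_force 10

```text
t: 3.47
tool_pos: [0.4653, -0.1329, 0.2189]
orientation: [2.635, 1.709, 0.001]
force: [0.7, 0.3, 0.5]
opening: 0.0933
```

Call:
jog_arm --commands '[-1,0,0,0,0,-1,0,0,0,0,-1,0,0,0,0]'

```text
t: 3.72
tool_pos: [0.4648, -0.1307, 0.2184]
orientation: [-2.636, -1.708, 0.0]
force: [-0.1, -0.3, -0.3]
opening: 0.093
```

Call:
jog_arm --commands '[-1,0,0,0.0145,0,-1,0,0,0.0145,0,-1,0,0,0.0145,0,-1,0,0,0.0145,0,-1,0,0,0.0145,0,-1,0,0,0.0145,0,-1,0,0,0,0,1,0,0,0,0,1,0,0,0,0,1,0,0,0,0,1,0,0,0,0,1,0,0,0,0,1,0,0,0,0,1,0,0,0,0,1,0,0,0,0]' --grip_force 15

```text
t: 4.97
tool_pos: [0.465, -0.131, 0.1317]
orientation: [2.636, 1.71, 0.0]
force: [0.1, 0.2, -0.4]
opening: 0.0448
```

```bash
cat > look.py <<'E'
import sys; from h import *
k=sys.argv[1]; z=float(sys.argv[2]) if len(sys.argv)>2 else .15
st=robot.read_state(); print(st['t'],st['tool_pos'].round(4),st['force'].round(2),st['wrist_torque'].round(3),st['opening'])
ims=[];rs={}
for n in("side","top"):
    c=robot.read_camera(n); p=st['tool_pos'].copy(); p[2]-=.03
    u,v=proj(c,p).astype(int); u=np.clip(u,42,470);v=np.clip(v,42,342)
    ims.append(cv2.resize(c["img"][v-42:v+42,u-42:u+42],(395,395),interpolation=cv2.INTER_CUBIC)); print(n,"crop",u-42,v-42)
    for t in("probe","probe_tip"):
        x=pp(c,t); print(t,np.round(x[:1],2).tolist()); 
        if x: rs.setdefault(t,[]).append(ray(c,*x[0][1:]))
cv2.imwrite(f"pics/{k}.png",np.hstack(ims))
T={}
for t,r in rs.items():
    if len(r)==2: T[t],e=tri(r); print(t,T[t].round(4),np.round(e,4))
if len(T)==2:
    d=T['probe']-T['probe_tip']; print("axis",d.round(4),np.linalg.norm(d).round(4),"tilt",np.degrees(np.arccos(d[2]/np.linalg.norm(d))).round(1),"az",np.degrees(np.arctan2(d[1],d[0])).round(1))
E
python3 look.py g1
```

```text
4.9667 [ 0.465  -0.131   0.1317] [ 0.06  0.25 -0.38] [ 0.024  0.033 -0.016] 0.04477662963187164
side crop 205 182
probe [[0.56, 247.3, 232.2]]
probe_tip []
top crop 269 172
probe [[0.49, 311.4, 219.3]]
probe_tip []
probe [ 0.4589 -0.1337  0.0721] [0.0039 0.0039]
```

View pics/g1.png

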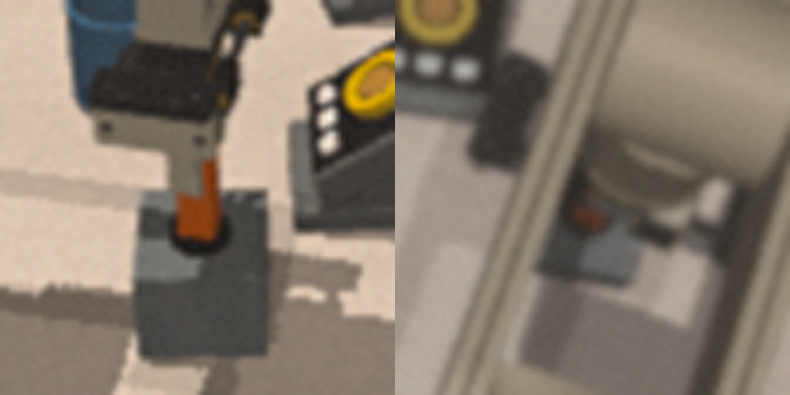

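The fingers straddle the handle, orange at crop (195,210) in the side view, and they are still closing.

Call:
jog_arm --commands '[1,0,0,0,0,1,0,0,0,0,1,0,0,0,0,1,0,0,0,0,1,0,0,0,0,1,0,0,0,0,1,0,0,0,0,1,0,0,0,0]' --grip_force 15

```text
t: 5.93
tool_pos: [0.465, -0.1309, 0.1316]
orientation: [-2.636, -1.71, 0.0]
force: [0.3, 0.6, -2.5]
opening: 0.0234
```

Call:
jog_arm --commands '[1,0,0,-0.0115,0,1,0,0,-0.0115,0,1,0,0,-0.0115,0,1,0,0,-0.0115,0,1,0,0,0,0,1,0.001,-0.0043,0,0,1,0.001,-0.0043,0,0]' --grip_force 12

```text
t: 6.52
tool_pos: [0.4578, -0.1255, 0.1777]
orientation: [2.635, 1.709, 0.0]
force: [1.4, -0.2, -0.7]
opening: 0.0238
```

Call:
jog_arm --commands '[1,0,-0.0055,0.0003,0,1,0,-0.0055,0.0003,0,1,0,-0.0055,0.0003,0,1,0,-0.0055,0.0003,0]'

```text
t: 6.85
tool_pos: [0.4371, -0.1162, 0.176]
orientation: [-2.635, -1.71, 0.0]
force: [1.8, 0.2, -2.5]
opening: 0.0241
```

```bash
python3 look.py g2
```

```text
6.85 [ 0.4371 -0.1162  0.176 ] [ 1.79  0.25 -2.45] [-0.034 -0.486 -0.001] 0.024108442584466736
side crop 194 168
probe [[0.65, 243.4, 222.49]]
probe_tip [[0.82, 243.61, 236.08]]
top crop 266 179
probe []
probe_tip []
```

View pics/g2.png

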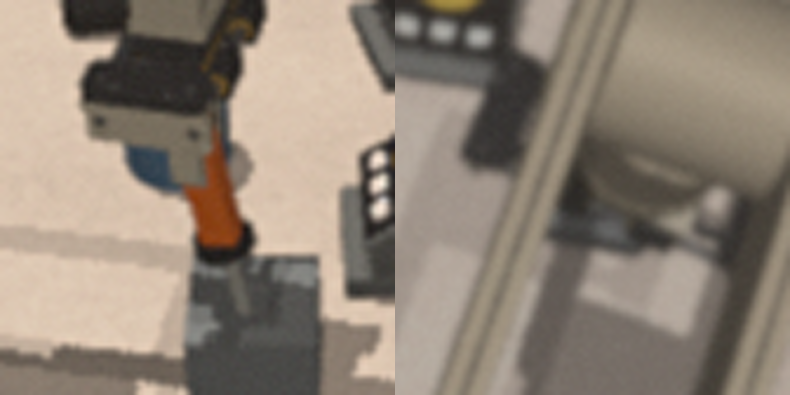

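The side view shows the probe leaning as planned: collar at crop (225,245), shaft running into the hole near crop (243,310). The rim force is about 2 N. I'll carry on with the swivel.

Call:
jog_arm --commands '[1,0,-0.0054,0.0012,0,1,0,-0.0054,0.0012,0,1,0,-0.0054,0.0012,0,1,0,-0.0054,0.0012,0,1,0,-0.0051,0.0022,0,1,0,-0.0051,0.0022,0,1,0,-0.0051,0.0022,0,1,0,-0.0051,0.0022,0,1,0,-0.0057,0.0034,0,1,0,-0.0057,0.0034,0,1,0,0,0,0,1,0,0,0,0]'

```text
t: 8.15
tool_pos: [0.3884, -0.0945, 0.1554]
orientation: [-2.635, -1.709, 0.001]
force: [-0.4, -0.6, -0.5]
opening: 0.0241
```

```bash
python3 look.py g3
```

```text
8.15 [ 0.3884 -0.0945  0.1554] [-0.4  -0.62 -0.52] [ 0.029 -0.017 -0.002] 0.024055333184814606
side crop 177 171
probe [[0.91, 237.82, 218.61]]
probe_tip [[0.84, 245.09, 235.08]]
top crop 259 196
probe []
probe_tip [[0.6, 328.09, 166.0]]
probe_tip [ 0.5273 -0.1895  0.1447] [0.0825 0.0825]
```

View pics/g3.png

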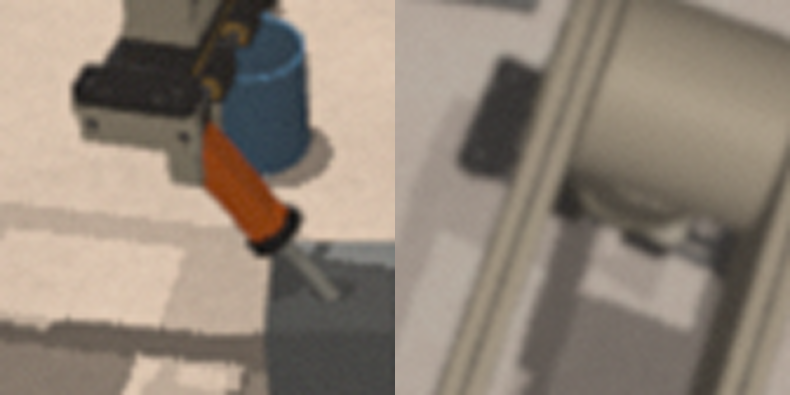

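Call:
jog_arm --commands '[1,0,0,0,0,1,0,0,0,0,1,0,0,-0.012,0,1,0,0,-0.012,0,1,0,0,-0.012,0,1,0,0,-0.012,0,1,0,0,-0.012,0,1,0,0,0,0,1,0,0,0,0]' --grip_force 35

```text
t: 9.2
tool_pos: [0.3898, -0.0951, 0.2173]
orientation: [2.634, 1.709, 0.002]
force: [0.5, 0.3, -0.6]
opening: 0.0234
```

```bash
python3 look.py g4; cat > fit.py <<'E'
from h import *
from scipy.optimize import least_squares
st=robot.read_state(); Rm=R.from_rotvec(st['orientation']).as_matrix(); G=st['tool_pos']-.019*Rm[:,2]
obs=[]
for n in("side","top"):
    c=robot.read_camera(n)
    for t,sc in(("probe",0),("probe_tip",1)):
        x=pp(c,t)
        if x and x[0][0]>.3: obs.append((n,c,t,np.array(x[0][1:]),x[0][0]))
def pts(q):
    th,L=q; d=np.array([0,np.sin(th),np.cos(th)])  # tool frame, towards tip (y+, z+)
    d=Rm@d; return {"probe_tip":G+L*d,"probe":G+(L-.06)*d}
def f(q,o=obs): return np.concatenate([proj(c,pts(q)[t])-p for n,c,t,p,s in o]+[[ (q[1]-.1406)/.002]])
q=least_squares(f,[.6,.14],loss='soft_l1')
print("t",st['t'],"force",st['force'].round(2),"tilt",np.degrees(q.x[0]).round(1),"L",q.x[1].round(4)); r=f(q.x)
for i,o in enumerate(obs): print(o[0],o[2],o[3].round(1),round(o[4],2),"res",r[2*i:2*i+2].round(1))
print("tip",pts(q.x)["probe_tip"].round(4),"jaw az",np.degrees(np.arctan2(Rm[1,0],Rm[0,0])).round(1),"G",G.round(4))
E
python3 fit.py
```

```text
9.2 [ 0.3898 -0.0951  0.2173] [ 0.47  0.34 -0.56] [ 0.059  0.025 -0.002] 0.023418299133185473
side crop 176 155
probe [[0.75, 238.18, 204.21]]
probe_tip [[0.95, 245.09, 220.3]]
top crop 261 193
probe []
probe_tip []
t 9.5 force [-0.48  0.8  -1.15] tilt 35.8 L 0.141
side probe [235.8 204. ] 0.7 res [-1.4  0.8]
side probe_tip [244.6 220.1] 0.95 res [ 2.2 -0.9]
top probe_tip [205.6 152.9] 0.52 res [105.8  61.4]
tip [ 0.4639 -0.1282  0.1198] jaw az 65.9 G [ 0.3887 -0.0947  0.2342]
```

View pics/g4.png

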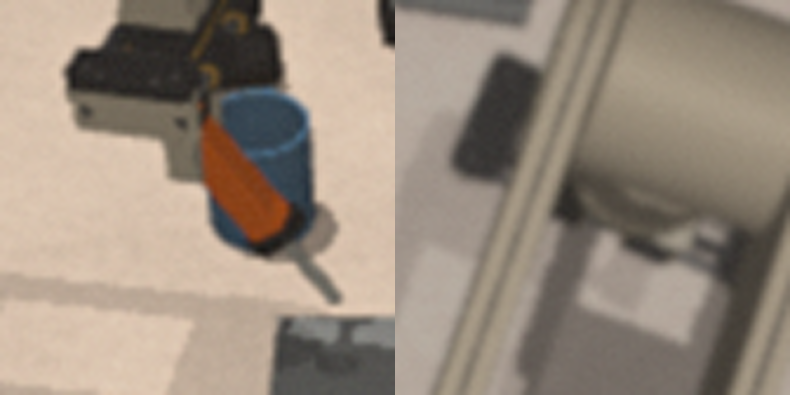

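```bash
cat > plan.py <<'E'
# usage: plan.py colour standoff(m) : after the turn, shift in tool axes needed from measured pose
import sys; from h import *
T={'red':((.6488,-.2072,.0932),-13.6),'yellow':((.6045,-.0291,.0932),-6.3),'blue':((.6688,.2084,.0932),6.7)}
C,a=T[sys.argv[1]]; so=float(sys.argv[2]); th=np.radians(float(sys.argv[3]) if len(sys.argv)>3 else 35.8); L=.141
st=robot.read_state(); Rm=R.from_rotvec(st['orientation']).as_matrix(); az=np.degrees(np.arctan2(Rm[1,0],Rm[0,0]))
a_=np.radians(a); N=np.array([-np.sin(np.radians(35))*np.cos(a_),-np.sin(np.radians(35))*np.sin(a_),np.cos(np.radians(35))])
Rt=np.array([[-np.sin(a_),np.cos(a_),0],[np.cos(a_),np.sin(a_),0],[0,0,-1]]).T.T
tx=np.array([-np.sin(a_),np.cos(a_),0]); ty=np.array([np.cos(a_),np.sin(a_),0]); tz=np.array([0,0,-1.])
tcp=np.array(C)+so*N-L*(np.sin(th)*ty+np.cos(th)*tz)+.019*tz
d=tcp-st['tool_pos']
print("turn",(-(90+a-az)).round(2),"target tcp",tcp.round(4),"shift",[float((d@v).round(4)) for v in(tx,ty,tz)],"N in tool",[float((N@v).round(3)) for v in(tx,ty,tz)])
E
python3 plan.py red .04
```

```text
turn -10.45 target tcp [ 0.5463 -0.1824  0.2213] shift [-0.0482, 0.1735, -0.0054] N in tool [0.0, -0.574, -0.819]
```

Call:
jog_arm --commands '[1,0,0,0,-3.5,1,0,0,0,-3.5,1,0,0,0,-3.5,1,-0.006,0.0217,-0.0007,0,1,-0.006,0.0217,-0.0007,0,1,-0.006,0.0217,-0.0007,0,1,-0.006,0.0217,-0.0007,0,1,-0.006,0.0217,-0.0007,0,1,-0.006,0.0217,-0.0007,0,1,-0.006,0.0217,-0.0007,0,1,-0.006,0.0217,-0.0007,0,1,0,0,0,0,1,0,0,0,0]'

```text
t: 10.88
tool_pos: [0.5467, -0.1824, 0.2208]
orientation: [-2.467, -1.942, 0.001]
force: [-0.3, -0.1, -1.3]
opening: 0.024
```

```bash
python3 look.py r1; python3 fit.py; python3 plan.py red 0.01
```

```text
10.8833 [ 0.5467 -0.1824  0.2208] [-0.3  -0.05 -1.28] [ 0.049  0.026 -0.052] 0.023960016591382503
side crop 236 166
probe [[0.9, 294.81, 213.2]]
probe_tip [[0.64, 304.59, 226.48]]
top crop 289 141
probe []
probe_tip []
t 11.1833 force [-0.74 -0.27 -1.03] tilt 36.6 L 0.1408
side probe [296.2 210.3] 0.56 res [-0.6  2.5]
side probe_tip [307.6 227.5] 0.62 res [ 0.1 -1.6]
tip [ 0.6278 -0.2015  0.128 ] jaw az 76.5 G [ 0.5462 -0.1818  0.241 ]
turn 0.05 target tcp [ 0.5631 -0.1865  0.1968] shift [-0.0003, 0.017, 0.0251] N in tool [0.0, -0.574, -0.819]
```

View pics/r1.png

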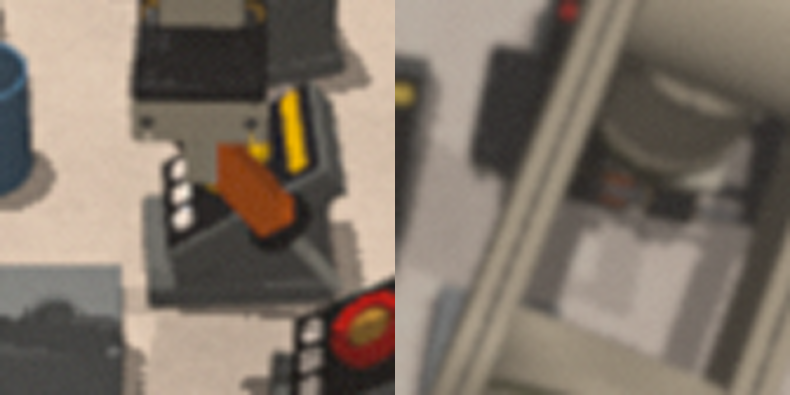

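The side view shows the tip at pixel (307,227), lined up above the brass stud at (315,235). The model agrees within 1 px. Closing in along the normal.

Call:
jog_arm --commands '[1,0,0.0043,0.0061,0,1,0,0.0043,0.0061,0,1,0,0.0043,0.0061,0,1,0,0.0043,0.0061,0,1,0,0,0,0,1,0,0,0,0]'

```text
t: 11.98
tool_pos: [0.5631, -0.186, 0.196]
orientation: [-2.466, -1.943, 0.002]
force: [0.0, 0.6, -1.9]
opening: 0.0237
```

```bash
python3 look.py r2; python3 fit.py; python3 plan.py red 0.0
```

```text
11.9833 [ 0.5631 -0.186   0.196 ] [ 0.02  0.56 -1.87] [-0.     0.048  0.047] 0.02367438947200343
side crop 242 173
probe [[0.81, 301.31, 220.49]]
probe_tip [[0.88, 308.79, 233.32]]
top crop 288 137
probe []
probe_tip [[0.35, 202.29, 152.1]]
probe_tip [ 0.8043  0.2756 -0.3709] [0.0161 0.0161]
t 12.2833 force [-0.76 -0.3  -0.32] tilt 33.0 L 0.1402
side probe [302.4 220.4] 0.63 res [-2.3 -0.3]
side probe_tip [309.5 232.1] 0.63 res [1.4 1.3]
tip [ 0.6378 -0.2042  0.0992] jaw az 76.4 G [ 0.5635 -0.1863  0.2167]
turn 0.04 target tcp [ 0.5686 -0.1878  0.1886] shift [-0.0003, 0.0055, 0.0088] N in tool [0.0, -0.574, -0.819]
```

View pics/r2.png

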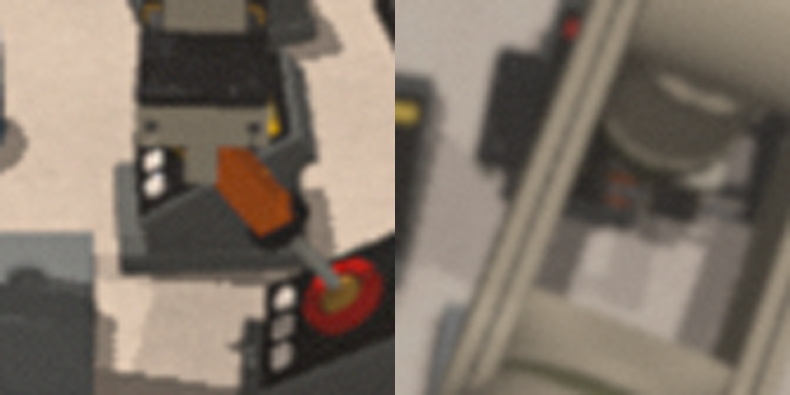

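The tip at crop (335,283) is just above the stud's middle at (341,295), so I'll press.

Call:
jog_arm --commands '[1,0,0.0011,0.0016,0,1,0,0.0011,0.0016,0,1,0,0.0011,0.0016,0,1,0,0.0011,0.0016,0,1,0,0.0011,0.0016,0,1,0,0.0011,0.0016,0,1,0,0.0011,0.0016,0,1,0,0,0,0,1,0,0,0,0]'

```text
t: 13.33
tool_pos: [0.5708, -0.1881, 0.1861]
orientation: [-2.468, -1.944, 0.0]
force: [-2.6, 0.0, 1.2]
opening: 0.024
```

```bash
python3 look.py r3; python3 fit.py; python3 plan.py red 0.0
```

```text
13.3333 [ 0.5708 -0.1881  0.1861] [-2.63  0.02  1.17] [ 0.037  0.434 -0.015] 0.024046904253439635
side crop 245 176
probe [[0.65, 304.59, 221.11]]
probe_tip [[0.68, 312.32, 233.32]]
top crop 288 135
probe [[0.51, 205.0, 154.98]]
probe_tip [[0.31, 234.91, 228.21]]
probe [ 0.7685  0.2522 -0.2743] [0.0098 0.0098]
probe_tip [ 0.5986  0.0952 -0.1843] [0.1391 0.1391]
axis [ 0.1699  0.1571 -0.09  ] 0.2482 tilt 111.2 az 42.8
t 13.6333 force [-2.53 -0.37  1.31] tilt 33.3 L 0.1367
side probe [302.5 221.1] 0.58 res [-0.4  1.3]
side probe_tip [311.5 233.5] 0.62 res [1.4 2. ]
tip [ 0.6437 -0.2056  0.0909] jaw az 76.4 G [ 0.5708 -0.188   0.2051]
turn 0.04 target tcp [ 0.5686 -0.1878  0.1886] shift [-0.0003, -0.0022, -0.0025] N in tool [0.0, -0.574, -0.819]
```

View pics/r3.png

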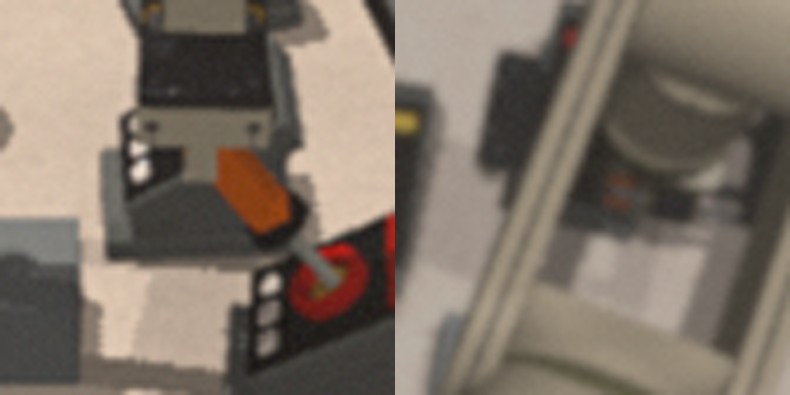

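The force along the normal is about 3 N, so the stud is in about 3 to 4 mm. The picture shows the tip in the middle of the brass. I'll hold a bit longer, then retreat.

Call:
jog_arm --commands '[1,0,0,0,0,1,0,0,0,0,1,0,0,0,0,1,0,0,0,0,1,0,0,0,0,1,0,0,0,0,1,0,-0.0062,-0.009,0,1,0,-0.0062,-0.009,0,1,0,-0.0062,-0.009,0,1,0,-0.0062,-0.009,0,1,0,0,-0.01,0,1,0,0,0,-3.6,1,0,0,0,-3.7,1,0,0,0,0,1,0,0,0,0]'

```text
t: 15.18
tool_pos: [0.5469, -0.1822, 0.2329]
orientation: [2.341, 2.094, 0.001]
force: [-0.4, 1.0, -0.7]
opening: 0.0241
```

```bash
python3 fit.py; python3 plan.py yellow .03
```

```text
t 15.1833 force [-0.41  0.98 -0.7 ] tilt 30.1 L 0.1418
side probe [296.1 209.8] 0.61 res [-2.8  0.4]
side probe_tip [304.3 224.1] 0.7 res [-1.  -0.7]
top probe_tip [277.4 178.4] 0.44 res [ 51.9 -12.8]
tip [ 0.6177 -0.1901  0.1292] jaw az 83.6 G [ 0.5469 -0.1822  0.2519]
turn 0.01 target tcp [ 0.5054 -0.0182  0.2131] shift [0.1585, -0.059, 0.0188] N in tool [0.0, -0.574, -0.819]
```

Call:
jog_arm --commands '[1,0.0198,-0.0074,0,0,1,0.0198,-0.0074,0,0,1,0.0198,-0.0074,0,0,1,0.0198,-0.0074,0,0,1,0.0198,-0.0074,0,0,1,0.0198,-0.0074,0.003,0,1,0.0198,-0.0074,0.006,0,1,0.0198,-0.0074,0.009,0,1,0,0,0,0,1,0,0,0,0]'

```text
t: 16.32
tool_pos: [0.5046, -0.0175, 0.2136]
orientation: [-2.337, -2.098, 0.001]
force: [-0.5, -0.6, -1.6]
opening: 0.0239
```

```bash
python3 look.py y1; python3 fit.py; python3 plan.py yellow 0.01
```

```text
16.3167 [ 0.5046 -0.0175  0.2136] [-0.53 -0.59 -1.65] [ 0.008  0.027 -0.002] 0.023873911270207243
side crop 211 135
probe [[0.74, 270.18, 182.28]]
probe_tip [[0.77, 276.28, 192.69]]
top crop 234 155
probe [[0.39, 178.79, 227.48]]
probe_tip []
probe [ 0.5395  0.3138 -0.0965] [0.0836 0.0836]
t 16.6167 force [-0.23  0.35 -1.89] tilt 35.0 L 0.1398
side probe [270.2 181.1] 0.75 res [-1.5  0.3]
side probe_tip [277.  192.6] 0.54 res [2.7 0.7]
tip [ 0.5852 -0.0279  0.1189] jaw az 83.7 G [ 0.5055 -0.0191  0.2334]
turn 0.03 target tcp [ 0.5168 -0.0194  0.1968] shift [0.0003, 0.0117, 0.0173] N in tool [0.0, -0.574, -0.819]
```

View pics/y1.png

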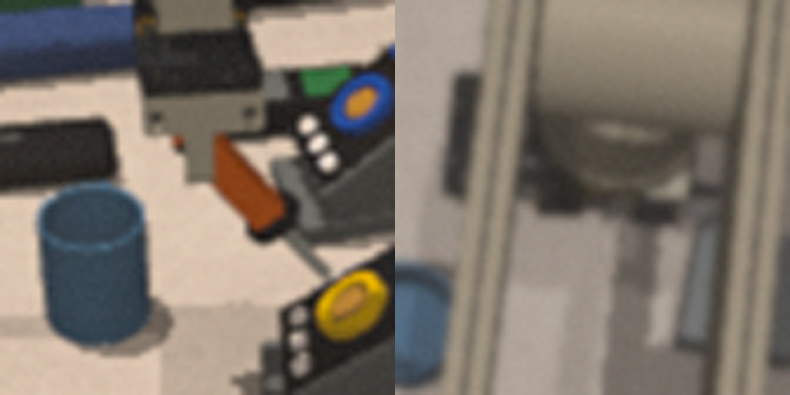

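The tip at crop (325,272) is in line with the yellow stud at (350,298). Next is the approach and press.

Call:
jog_arm --commands '[1,0,0.0058,0.0085,0,1,0,0.0058,0.0085,0,1,0,0,0,0,1,0,0.0011,0.0016,0,1,0,0.0011,0.0016,0,1,0,0.0011,0.0016,0,1,0,0.0011,0.0016,0,1,0,0.0011,0.0016,0,1,0,0.0011,0.0016,0,1,0,0.0011,0.0016,0,1,0,0,0,0,1,0,0,0,0]'

```text
t: 17.92
tool_pos: [0.5244, -0.0205, 0.186]
orientation: [2.339, 2.097, 0.0]
force: [-1.8, 0.3, 2.2]
opening: 0.0238
```

```bash
python3 look.py y2; python3 fit.py; python3 plan.py yellow 0.0
```

```text
17.9167 [ 0.5244 -0.0205  0.186 ] [-1.79  0.29  2.2 ] [-0.021  0.277 -0.069] 0.023759749421599013
side crop 218 142
probe [[0.57, 275.1, 190.5]]
probe_tip [[0.63, 286.52, 199.99]]
top crop 234 151
probe [[0.27, 236.39, 227.4]]
probe_tip []
probe [0.5176 0.1007 0.0275] [0.0798 0.0798]
t 18.2167 force [-1.18 -0.57  1.54] tilt 35.6 L 0.1403
side probe [275.5 186.5] 0.51 res [-0.5  1.7]
side probe_tip [285.6 200. ] 0.75 res [ 0.4 -0.4]
tip [ 0.6055 -0.0293  0.0909] jaw az 83.7 G [ 0.5244 -0.0204  0.205 ]
turn 0.05 target tcp [ 0.5225 -0.02    0.1886] shift [0.0002, -0.0019, -0.0027] N in tool [0.0, -0.574, -0.819]
```

View pics/y2.png

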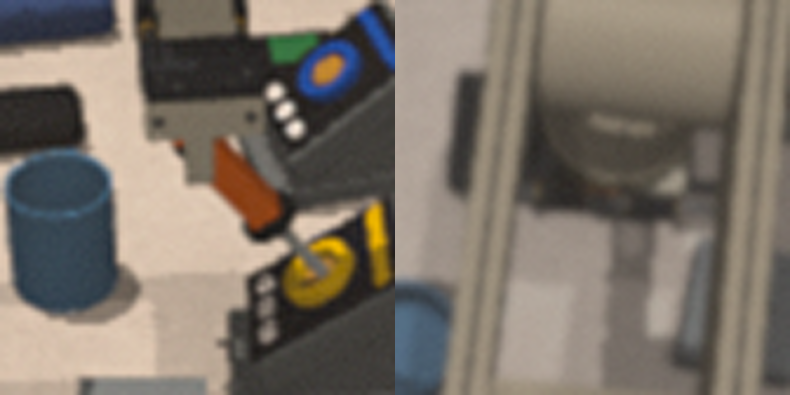

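The tip is on the middle of the yellow stud at crop (320,272), with about 3 N on it. I'll press slightly deeper, hold, and retreat.

Call:
jog_arm --commands '[1,0,0.0005,0.0007,0,1,0,0,0,0,1,0,0,0,0,1,0,0,0,0,1,0,0,0,0,1,0,0,0,0,1,0,0,0,0,1,0,0,0,0,1,0,-0.0062,-0.009,0,1,0,-0.0062,-0.009,0,1,0,-0.0062,-0.009,0,1,0,-0.0062,-0.009,0,1,0,0,-0.01,0,1,0,0,0,-6.5,1,0,0,0,-6.5,1,0,0,0,0,1,0,0,0,0]'

```text
t: 19.93
tool_pos: [0.5003, -0.0178, 0.2319]
orientation: [2.09, 2.344, 0.001]
force: [-0.2, -0.9, -1.2]
opening: 0.0236
```

```bash
python3 fit.py; python3 plan.py blue .03
```

```text
t 19.9333 force [-0.24 -0.87 -1.23] tilt 35.1 L 0.1444
side probe [269.4 177.3] 0.82 res [-2.3 -1.6]
side probe_tip [277.9 186.7] 0.48 res [-0.3 -0.5]
tip [ 0.5829 -0.0083  0.1328] jaw az 96.5 G [ 0.5003 -0.0178  0.2509]
turn -0.03 target tcp [0.5698 0.1968 0.2131] shift [0.2049, 0.0942, 0.0179] N in tool [-0.0, -0.574, -0.819]
```

Call:
jog_arm --commands '[1,0.0205,0.0094,0,0,1,0.0205,0.0094,0,0,1,0.0205,0.0094,0,0,1,0.0205,0.0094,0,0,1,0.0205,0.0094,0,0,1,0.0205,0.0094,0,0,1,0.0205,0.0094,0,0,1,0.0205,0.0094,0.003,0,1,0.0205,0.0094,0.006,0,1,0.0205,0.0094,0.009,0,1,0,0,0,0,1,0,0,0,0]'

```text
t: 21.23
tool_pos: [0.5688, 0.1976, 0.2119]
orientation: [-2.085, -2.349, 0.003]
force: [-0.2, 0.9, -1.6]
opening: 0.024
```

```bash
python3 look.py b1; python3 fit.py; python3 plan.py blue 0.01
```

```text
21.2333 [0.5688 0.1976 0.2119] [-0.21  0.85 -1.63] [-0.001  0.005 -0.055] 0.024025765616384934
side crop 218 97
probe [[0.76, 273.31, 143.62]]
probe_tip [[0.66, 281.5, 152.1]]
top crop 162 136
probe []
probe_tip [[0.6, 278.37, 178.48]]
probe_tip [ 0.5683 -0.0221  0.2636] [0.0227 0.0227]
t 21.5333 force [ 0.54 -0.27 -1.03] tilt 34.3 L 0.1404
side probe [272.4 141.2] 0.7 res [1.3 0.3]
side probe_tip [283.3 152. ] 0.71 res [-0.6 -0.2]
tip [0.6483 0.2053 0.1169] jaw az 96.7 G [0.5696 0.1961 0.2328]
turn 0.03 target tcp [0.5812 0.1981 0.1968] shift [0.0, 0.0118, 0.0165] N in tool [-0.0, -0.574, -0.819]
```

View pics/b1.png

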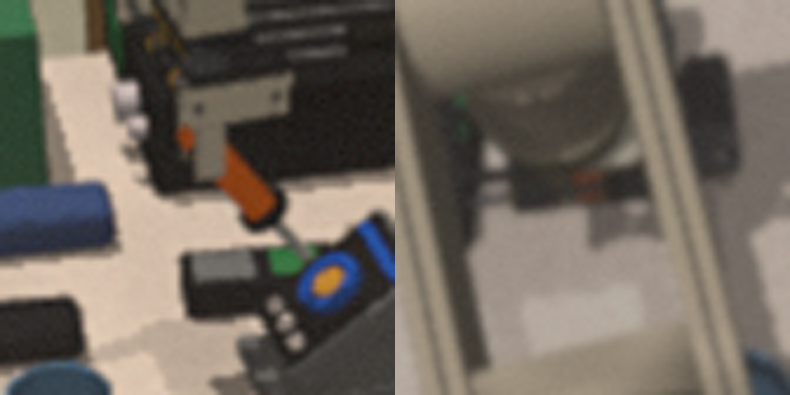

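The tip at crop (307,255) is in line with the blue stud at (328,282). Pressing.

Call:
jog_arm --commands '[1,0,0.0058,0.0084,0,1,0,0.0058,0.0084,0,1,0,0,0,0,1,0,0.0011,0.0016,0,1,0,0.0011,0.0016,0,1,0,0.0011,0.0016,0,1,0,0.0011,0.0016,0,1,0,0.0011,0.0016,0,1,0,0.0011,0.0016,0,1,0,0.0011,0.0016,0,1,0,0,0,0,1,0,0,0,0]'

```text
t: 22.83
tool_pos: [0.5887, 0.1992, 0.1854]
orientation: [2.087, 2.348, 0.0]
force: [-2.0, 0.2, 1.7]
opening: 0.0238
```

```bash
python3 look.py b2; python3 fit.py; python3 plan.py blue 0.0
```

```text
22.8333 [0.5887 0.1992 0.1854] [-1.96  0.21  1.71] [-0.057  0.337 -0.033] 0.023820940733116525
side crop 224 103
probe [[0.69, 281.19, 201.1]]
probe_tip [[0.52, 287.8, 159.21]]
top crop 163 131
probe []
probe_tip [[0.61, 171.21, 172.92]]
probe_tip [ 0.6699  0.3379 -0.0155] [0.0317 0.0317]
t 23.1333 force [-1.47  0.01  1.43] tilt 35.2 L 0.1425
side probe [279.7 148.9] 0.74 res [-0.4 -1.4]
side probe_tip [288.9 157.8] 0.59 res [-0.7 -0.5]
tip [0.6701 0.2088 0.0879] jaw az 96.7 G [0.5886 0.1991 0.2043]
turn 0.05 target tcp [0.5869 0.1988 0.1886] shift [-0.0002, -0.0018, -0.0033] N in tool [-0.0, -0.574, -0.819]
```

View pics/b2.png

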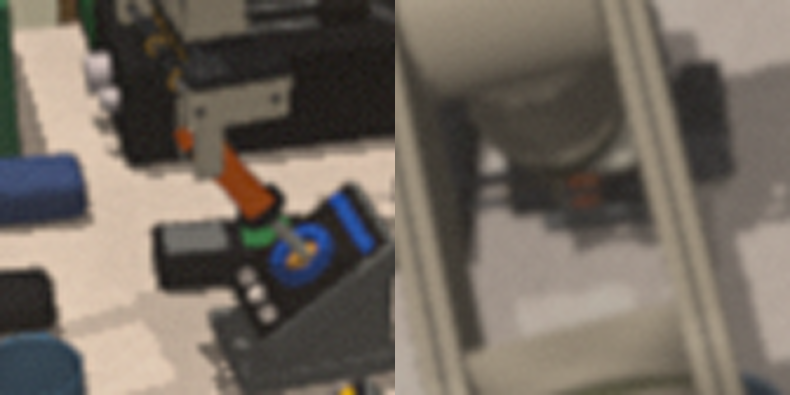

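The tip is on the middle of the blue stud at crop (300,262), with about 3 N. I'll hold a little longer, then retreat high and turn back for the stand.

Call:
jog_arm --commands '[1,0,0.0005,0.0007,0,1,0,0,0,0,1,0,0,0,0,1,0,0,0,0,1,0,0,0,0,1,0,0,0,0,1,0,0,0,0,1,0,0,0,0,1,0,-0.0062,-0.009,0,1,0,-0.0062,-0.009,0,1,0,-0.0062,-0.009,0,1,0,-0.0062,-0.009,0,1,0,-0.01,-0.03,0,1,0,0,-0.01,6.16,1,0,0,0,6.16,1,0,0,0,6.16,1,0,0,0,6.16,1,0,0,0,6.16,1,0,0,0,0,1,0,0,0,0]'

```text
t: 25.1
tool_pos: [0.5543, 0.1952, 0.2613]
orientation: [2.632, 1.714, 0.001]
force: [0.6, -0.2, -0.7]
opening: 0.0235
```

```bash
cat > ps.py <<'E'
import sys; from h import *
y,z=map(float,sys.argv[1:3]) # grip pos rel hole centre at top, tool y, up (m)
st=robot.read_state(); Rm=R.from_rotvec(st['orientation']).as_matrix()
t=np.array([.465,-.1283,.07])+y*Rm[:,1]*[1,1,0]; t[2]=.07+z-.019
print(st['t'],st['force'].round(2),"az",np.degrees(np.arctan2(Rm[1,0],Rm[0,0])).round(1),"tcp",st['tool_pos'].round(4),"target",t.round(4),"shift",(Rm.T@(t-st['tool_pos'])).round(4))
E
python3 ps.py -.077 .16
```

```text
25.1 [ 0.63 -0.25 -0.68] az 66.1 tcp [0.5543 0.1952 0.2613] target [ 0.3946 -0.0972  0.211 ] shift [-0.332  -0.0279  0.0501]
```

Call:
jog_arm --commands '[1,-0.0277,-0.0023,0,0,1,-0.0277,-0.0023,0,0,1,-0.0277,-0.0023,0,0,1,-0.0277,-0.0023,0,0,1,-0.0277,-0.0023,0,0,1,-0.0277,-0.0023,0,0,1,-0.0277,-0.0023,0,0,1,-0.0277,-0.0023,0,0,1,-0.0277,-0.0023,0.0125,0,1,-0.0277,-0.0023,0.0125,0,1,-0.0277,-0.0023,0.0125,0,1,-0.0277,-0.0026,0.0125,0,1,0,0,0,0,1,0,0,0,0]'

```text
t: 26.27
tool_pos: [0.3927, -0.0978, 0.2101]
orientation: [-2.635, -1.71, 0.0]
force: [0.3, 0.7, -1.4]
opening: 0.0241
```

```bash
python3 look.py s1; python3 fit.py;python3 ps.py -.077 .101
```

```text
26.2667 [ 0.3927 -0.0978  0.2101] [ 0.26  0.66 -1.44] [ 0.053 -0.011 -0.02 ] 0.024072889029322808
side crop 177 157
probe [[0.92, 235.78, 209.2]]
probe_tip [[0.75, 244.02, 221.18]]
top crop 262 193
probe [[0.45, 277.5, 177.48]]
probe_tip []
probe [ 0.5125 -0.0325  0.1051] [0.0724 0.0724]
t 26.5667 force [ 0.86 -0.23 -0.17] tilt 32.7 L 0.1404
side probe [236.3 205.7] 0.63 res [-1.1  0.6]
side probe_tip [245.  220.9] 0.77 res [ 1.8 -0. ]
top probe [206.  153.7] 0.34 res [102.8  68.2]
tip [ 0.4637 -0.1272  0.1121] jaw az 66.1 G [ 0.3942 -0.0964  0.2301]
26.8667 [ 0.96 -0.01 -1.18] az 66.0 tcp [ 0.3937 -0.0968  0.2105] target [ 0.3947 -0.097   0.152 ] shift [0.0003 0.001  0.0585]
```

View pics/s1.png

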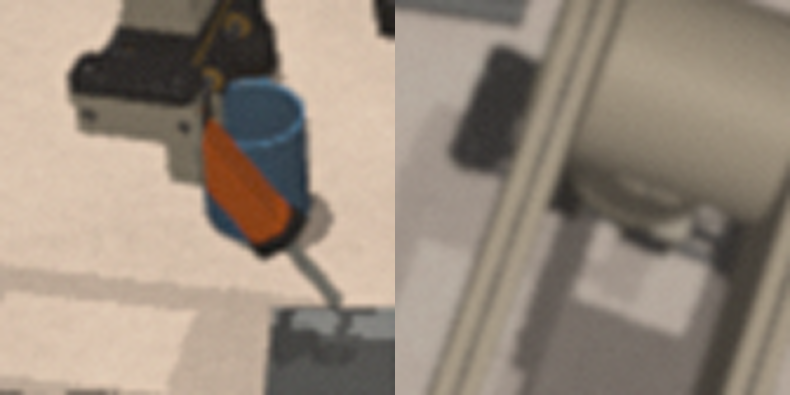

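The probe is posed as it was when it left the stand. The tip at crop (337,303) is above the hole, so I'll lower it in.

Call:
jog_arm --commands '[1,0,0,0.0097,0,1,0,0,0.0097,0,1,0,0,0.0097,0,1,0,0,0.0097,0,1,0,0,0.0097,0,1,0,0,0.0097,0,1,0,0,0,0,1,0,0,0,0]' --grip_force 20

```text
t: 27.53
tool_pos: [0.393, -0.0968, 0.1514]
orientation: [-2.634, -1.709, 0.002]
force: [-0.6, 0.7, -1.2]
opening: 0.0237
```

```bash
python3 look.py s2;python3 ps.py -.0726 .1013
```

```text
27.5333 [ 0.393  -0.0968  0.1514] [-0.63  0.74 -1.22] [0.057 0.074 0.014] 0.0236854516133335
side crop 179 173
probe [[0.61, 237.88, 222.41]]
probe_tip [[0.81, 246.99, 238.39]]
top crop 260 195
probe [[0.53, 279.5, 176.91]]
probe_tip [[0.25, 383.28, 225.72]]
probe [ 0.52   -0.0425  0.0603] [0.0776 0.0776]
probe_tip [ 0.4241 -0.3207  0.2281] [0.0132 0.0132]
axis [ 0.0959  0.2782 -0.1679] 0.3388 tilt 119.7 az 71.0
27.8333 [ 0.06  0.37 -0.99] az 65.9 tcp [ 0.394  -0.0972  0.1529] target [ 0.3987 -0.0987  0.1523] shift [0.0005 0.0049 0.0006]
```

View pics/s2.png

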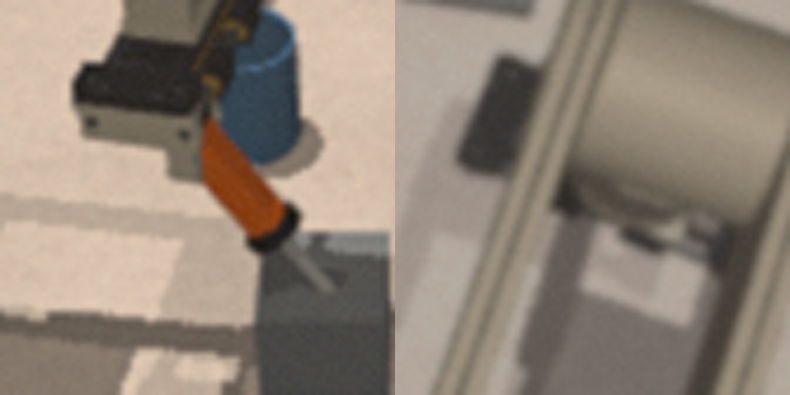

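Call:
jog_arm --commands '[1,0,0.0049,0,0,1,0,0.0055,-0.0032,0,1,0,0.0055,-0.0032,0,1,0,0.0055,-0.0032,0,1,0,0.0055,-0.0032,0,1,0,0.0056,-0.002,0,1,0,0.0056,-0.002,0,1,0,0.0056,-0.002,0,1,0,0.0056,-0.002,0]' --grip_force 10

```text
t: 28.58
tool_pos: [0.4391, -0.1174, 0.1731]
orientation: [-2.635, -1.71, 0.0]
force: [-0.3, 0.3, -0.8]
opening: 0.0243
```

```bash
python3 look.py s3;python3 ps.py -.0282 .1224
```

```text
28.5833 [ 0.4391 -0.1174  0.1731] [-0.32  0.31 -0.85] [0.229 0.277 0.009] 0.024276290792229493
side crop 195 169
probe [[0.6, 244.79, 222.68]]
probe_tip [[0.54, 247.5, 237.7]]
top crop 267 179
probe []
probe_tip []
28.8833 [ 0.45  0.3  -1.76] az 65.9 tcp [ 0.4385 -0.1172  0.1729] target [ 0.4392 -0.1168  0.1734] shift [ 0.0006  0.0006 -0.0005]
```

View pics/s3.png

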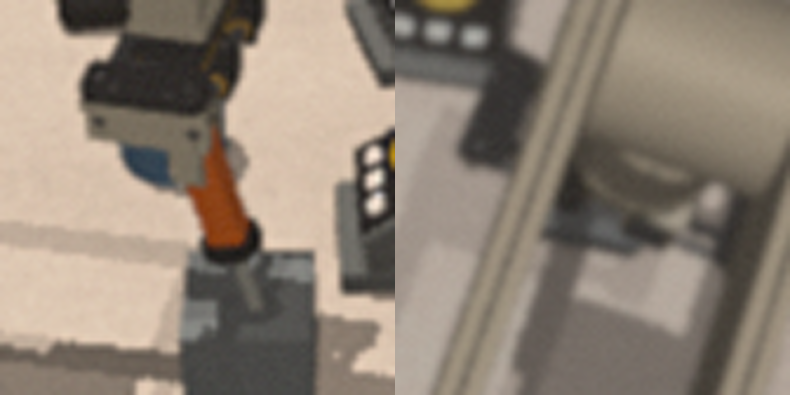

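The lean has dropped to roughly 15° with the shaft still in the hole. Continuing to upright.

Call:
jog_arm --commands '[1,0,0.0058,-0.0009,0,1,0,0.0058,-0.0009,0,1,0,0.0058,-0.0008,0,1,0,0.0058,-0.0007,0,1,0,0.0058,-0.0005,0,1,0,0.0058,0,0,1,0,0,0,0]'

```text
t: 29.47
tool_pos: [0.4714, -0.1318, 0.1768]
orientation: [2.635, 1.709, 0.0]
force: [0.2, 0.2, -1.1]
opening: 0.0239
```

```bash
python3 look.py s4;python3 ps.py 0 .1224
```

```text
29.4667 [ 0.4714 -0.1318  0.1768] [ 0.25  0.22 -1.15] [ 0.028  0.009 -0.001] 0.02388274741548225
side crop 207 170
probe [[0.65, 247.81, 220.49]]
probe_tip [[0.72, 246.78, 238.31]]
top crop 271 168
probe [[0.59, 313.29, 214.89]]
probe_tip []
probe [ 0.464  -0.1342  0.1191] [0.002 0.002]
29.7667 [-0.47 -0.74 -1.76] az 65.9 tcp [ 0.4703 -0.1313  0.1768] target [ 0.465  -0.1283  0.1734] shift [ 0.0006 -0.006   0.0034]
```

View pics/s4.png

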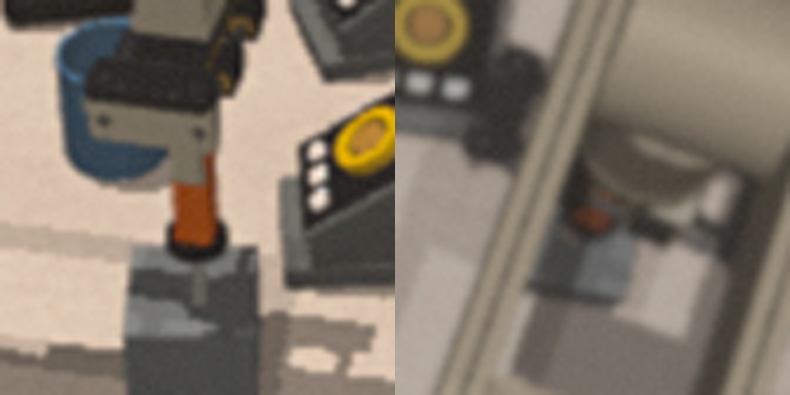

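The probe is upright: handle and collar vertical at crop (195,215), shaft straight into the hole. I'll centre it and lower most of the way.

Call:
jog_arm --commands '[1,0,-0.0028,0,0,1,0,-0.0028,0,0,1,0,0,0.007,0,1,0,0,0.007,0,1,0,0,0.007,0,1,0,0,0.007,0,1,0,0,0.007,0,1,0,0,0.006,0,1,0,0,0,0,1,0,0,0,0]' --grip_force 6

```text
t: 30.6
tool_pos: [0.4649, -0.1289, 0.1352]
orientation: [-2.635, -1.709, 0.001]
force: [-0.5, -0.7, -1.6]
opening: 0.0239
```

Call:
jog_arm --commands '[1,0,0,0.001,0,1,0,0,0.001,0,1,0,0,0.001,0,1,0,0,0.001,0,1,0,0,0.001,0,1,0,0,0,0,1,0,0,0,0]' --grip_force 4

```text
t: 31.18
tool_pos: [0.4658, -0.1293, 0.1316]
orientation: [2.635, 1.709, 0.001]
force: [-0.4, -0.5, 4.3]
opening: 0.0239
```

```bash
python3 look.py s5
```

```text
31.1833 [ 0.4658 -0.1293  0.1316] [-0.44 -0.47  4.28] [-0.039  0.002 -0.001] 0.023942956911198222
side crop 205 181
probe [[0.73, 245.61, 231.59]]
probe_tip []
top crop 269 172
probe [[0.58, 280.78, 173.61]]
probe_tip [[0.61, 312.12, 218.5]]
probe [ 0.5415 -0.0488  0.0219] [0.0769 0.0769]
```

View pics/s5.png

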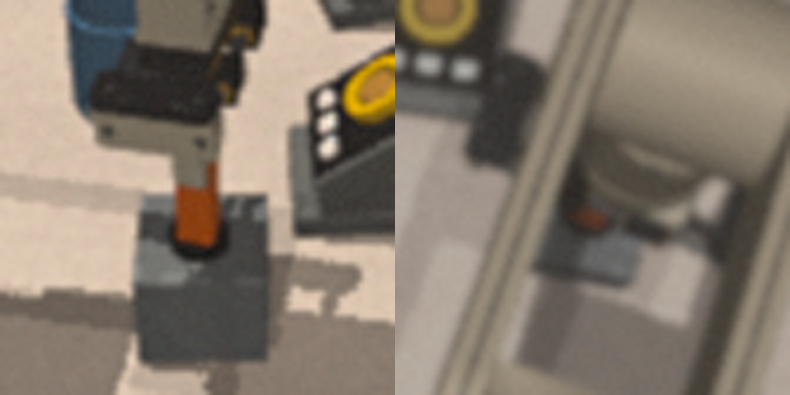

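The collar has seated at crop (198,240), with about 5 N of contact at the same TCP height as at the grasp. Now I'll open the fingers and withdraw upward.

Call:
jog_arm --commands '[0.3,0,0,0,0,0,0,0,0,0,-0.5,0,0,0,0,-1,0,0,0,0,-1,0,0,0,0,-1,0,0,0,0,-1,0,0,0,0,-1,0,0,0,0,-1,0,0,0,0,-1,0,0,0,0,-1,0,0,0,0,-1,0,0,0,0]'

```text
t: 32.48
tool_pos: [0.4653, -0.1291, 0.1309]
orientation: [2.636, 1.71, 0.0]
force: [-0.4, 0.3, -0.4]
opening: 0.0926
```

Call:
jog_arm --commands '[-1,0,0,-0.01,0,-1,0,0,-0.01,0,-1,0,0,-0.02,0,-1,0,0,-0.02,0,-1,0,0,-0.02,0,-1,0,0,-0.02,0,-1,0,-0.03,0,0,-1,0,-0.03,0,0,-1,0.04,0,0,0,-1,0.04,0,0,0,-1,0.04,0,0,0,-1,0.04,0,0,0,-1,0.04,0,0,0,-1,0.04,0,0,0,-1,0.04,0,0,0,-1,0.04,0,0,0,-1,0,0,0,0,-1,0,0,0,0]'

```text
t: 33.98
tool_pos: [0.5411, 0.1895, 0.2311]
orientation: [-2.633, -1.714, 0.001]
force: [0.1, 0.5, 0.5]
opening: 0.0932
```

```bash
python3 seg.py; python3 - <<'E'
from h import *
print(robot.read_state()['tool_pos'],robot.read_state()['opening'])
for n in("side","top"):
    c=robot.read_camera(n); cv2.imwrite(f"pics/{n}9.png",cv2.resize(c["img"],None,fx=1.5,fy=1.5))
    for t in "mug mouse handset stapler tape_roll glasses_case probe".split(): print(n,t,np.round(pp(c,t)[:1],1).tolist())
a,b=[cv2.imread(f"pics/p_{n}.png") for n in("side","top")]; cv2.imwrite("pics/p9.png",cv2.resize(np.hstack([a,b]),None,fx=.69,fy=.69))
E
```

```text
red side [(np.int32(112), [328.7, 230.6], [326, 221, 6, 21]), (np.int32(177), [314.5, 235.7], [305, 227, 19, 18])]
red top [(np.int32(118), [335.8, 145.5], [324, 141, 25, 10]), (np.int32(161), [331.7, 159.0], [324, 151, 17, 17])]
  fit [ 0.6542 -0.2085 -0.2273  0.0435] yaw deg -13.0 res px [-0.03 -0.78  0.68  0.27  0.56  0.34 -0.38  0.49] contact [ 0.6486 -0.2072  0.0932]
yellow side [(np.int32(73), [297.9, 193.6], [295, 185, 7, 18]), (np.int32(150), [285.2, 199.6], [278, 192, 16, 16])]
yellow top [(np.int32(135), [279.7, 159.0], [267, 155, 26, 9]), (np.int32(188), [277.5, 172.7], [269, 164, 18, 18])]
  fit [ 0.6101 -0.0291 -0.1181  0.0437] yaw deg -6.8 res px [ 0.12 -0.85  0.58  0.23  0.48  0.43 -0.26  0.37] contact [ 0.6044 -0.0284  0.0932]
blue side [(np.int32(55), [298.4, 149.8], [294, 144, 10, 13]), (np.int32(94), [287.8, 156.6], [281, 150, 14, 14])]
blue top []
  fit [0.6735 0.2058 0.2276 0.0445] yaw deg 13.0 res px [0. 0. 0. 0.] contact [0.6679 0.2045 0.0932]
side 238 241 251 205 233
crop origin 214 184
top 54 309 317 209 217
crop origin 280 181
[0.54093988 0.18728243 0.23162563] 0.09303853962553311
side mug [[0.7, 232.2, 197.7]]
side mouse [[0.9, 221.0, 168.0]]
side handset [[0.5, 272.4, 160.2]]
side stapler [[0.7, 252.8, 318.2]]
side tape_roll [[0.8, 311.9, 305.5]]
side glasses_case [[0.9, 226.1, 148.9]]
side probe [[0.8, 244.9, 234.5]]
top mug [[0.7, 234.0, 231.7]]
top mouse [[0.4, 180.5, 228.9]]
top handset [[0.5, 171.3, 172.9]]
top stapler [[0.9, 379.7, 228.6]]
top tape_roll [[0.8, 377.3, 178.4]]
top glasses_case [[1.0, 133.5, 223.0]]
top probe [[0.6, 310.3, 215.9]]
```

View pics/p9.png

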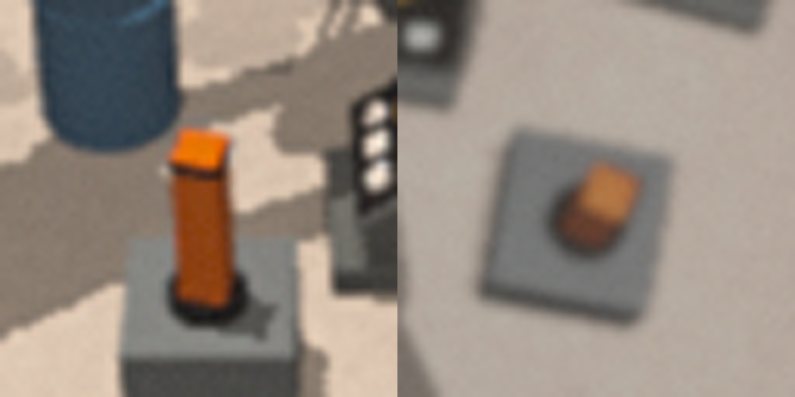

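View pics/side9.png

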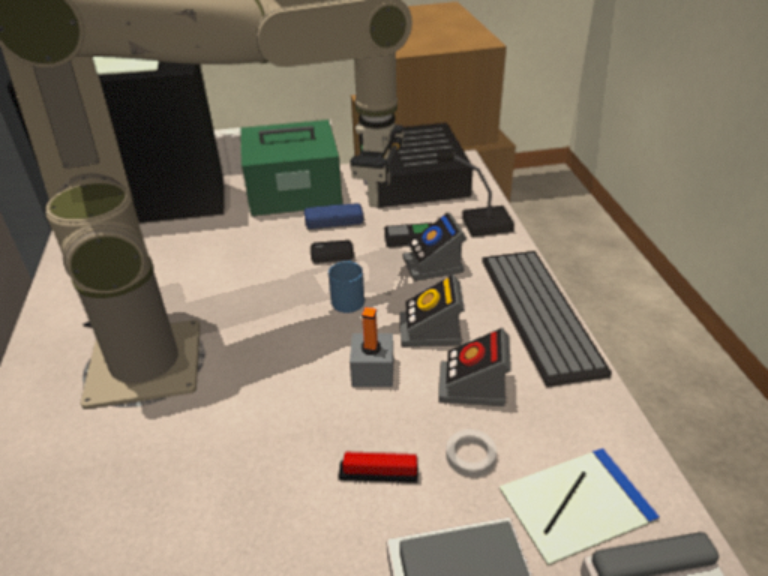

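The pictures show the probe upright with its collar flat on the stand. The handle spans columns 241–251 and rows 205–233 in the side view, against 242–251 and 205–233 at the start. The bystanders are where they were and the gripper hangs free. Handing in.

```bash
python3 -c "
from plant import robot
print(robot.close_job())"
```

```text
the job is handed in; nothing more can be done
None
```

I took the probe out, pressed the red, yellow and blue contacts in that order, put it back upright in its stand and handed the job in. No verdict was reported, so the results below are my own checks.

- **Tilting the probe:** the jog only turns the tool about its own vertical axis. I swivelled the probe between the pads by levering its shaft on the rim of the stand's hole, to about 35°. I reversed that to bring it upright before putting it back.
- **Presses:** each press was held for over a second at about 3 N. The pictures showed the tip on the middle of each brass stud, pushed in about 3–4 mm by my estimate. I had no direct reading of the stud joints.
- **Final state:** after release the probe stands upright with its collar flat on the stand. Its handle shows within 1–2 pixels of where it was at the start. The bystanders show no movement beyond detection noise. The gripper is open and touching nothing at about 0.23 m, and the clock was at about 35 s.
- **Checks that were weak or disagreed:**
  - The top camera could not see the probe under the arm, so in-hand tilt came from the side camera only and scattered between 30° and 37°.
  - Some top-view network detections were plainly wrong, and I ignored them.
  - In the last check the blue terminal was hidden from the top camera, so it was seen only from the side. Its bezel and stripe were unchanged there to about 0.2 pixel.
  - None of the final pictures resolves the studs' sprung-back depth to the millimetre.

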